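Load the drying cabinet with washed coupling pins

TASK

Load the drying cabinet: take every washed coupling pin out of the white draining block and stand it foot-down in a pocket of its own in the rack in the open drawer, then push the drawer fully home, and then turn the timer knob on top clockwise to its stop. Leave the other things on the bench where they are.

Things in the scene. Friction and masses are not known exactly. Their poses are not given: they have to be found in the camera images.
- pin1: steel coupling pin, 120 mm long, 0.2 kg (may be absent): plain round upper part 20 mm across over its top 50 mm, thinner shank 16 mm across below, 12 mm across at the threaded foot. Origin at the centre of the foot, z axis along the pin up to its plain end. Starts standing foot-down in a hole of the draining block, top about 132 mm above the bench, leaning at most some 8 degrees
- pin2: another coupling pin like pin1 (may be absent)
- pin3: another coupling pin like pin1 (may be absent)
- pin4: another coupling pin like pin1 (may be absent)
- pin5: another coupling pin like pin1 (may be absent)
- pin6: another coupling pin like pin1 (may be absent)
- block: white plastic draining block, loose, 1.6 kg, 180 mm (its x) by 120 mm (its y) by 50 mm high. Origin under its centre, z up. Six round holes, 20 mm across, 38 mm deep, at x = -60, 0, +60 mm and y = -30, +30 mm; some stand empty
- pocket1 (a point): centre of the mouth of pocket 1 of the rack in the drawer: a square pocket 26 mm inside, 65 mm deep, so a pin in it shows its top 55 mm and leans up to 10 degrees. z up, x into the cabinet. The six pockets stand in one row along y, 56 mm apart; solid between; drawer walls are lower than the rack. Moves with the drawer. Starts empty
- pocket2 (a point): centre of the mouth of pocket 2, like pocket1
- pocket3 (a point): centre of the mouth of pocket 3, like pocket1
- pocket4 (a point): centre of the mouth of pocket 4, like pocket1
- pocket5 (a point): centre of the mouth of pocket 5, like pocket1
- pocket6 (a point): centre of the mouth of pocket 6, like pocket1
- rack (a point): middle of the rack's row of pockets, at the height of the pocket floors (30 mm above the bench). x axis horizontal into the cabinet (the way the drawer closes), y along the row, z up. Moves with the drawer. The cabinet's front face is 55 mm before this point (towards -x) when the drawer is home
- front_top (a point): middle of the top edge of the drawer's outer front face, 158 mm above the bench; x axis into the cabinet. White panel 376 mm wide, 12 mm thick, 136 mm high; inner face 55 mm from the pockets' row. A bar handle (140 mm along y) stands 35 mm out, 73 mm below this point. The cabinet behind is grey, 380 mm wide, 340 deep, 180 high, fixed
- drawer (a joint): how far the drying cabinet's drawer stands open, m: 0 is fully home against its stop, 0.18 fully out; starts 0.13 to 0.17 out. It slides along the rack's x axis with 3 to 5 N of drag and stays where it is left; over the last 5 mm a roller catch inside drops in and holds it home
- timer (a joint): angle of the timer knob on top of the cabinet, rad: 0 is off, it turns clockwise seen from above to a stop at 1.4 (full time) and stays where it is left; starts at 0 to 0.2; friction about 0.05 N m
- timer_grip (a point): grip point of the timer knob, on its vertical axis, about 217 mm above the bench. The black knob has a bar grip 42 mm long (along this point's x axis, which turns with the knob), 14 mm wide (along y) and 32 mm high, whose top is 7 mm above this point; below it a disc 44 mm across. It stands on the cabinet's top, 55 mm behind its front face
- coupling: coupling half: a dark steel disc 116 mm across and 48 mm high with a hub; bystander, origin under its centre
- aerosol: red spray can, 54 mm across, 200 mm tall, standing; bystander, origin under its centre
- bush: black rubber bush, a ring 32 mm across and 28 mm high; bystander, origin under its centre
- spanner: open-ended spanner, 160 mm long, lying flat; bystander, origin under its middle
- screwdriver: screwdriver, 220 mm long, lying; bystander, origin under its middle
- tape: roll of black tape lying flat, 90 mm across, 20 mm high; bystander, origin under its centre
Things that resemble listed ones, but are neither listed nor needed, are in the scene too. Leave any purple look-alike of the pin5 alone.

How it is judged:
By the outcome, as a careful person would: the job done as asked, in the order asked, and still so for the second after the job is handed in, with the robot touching nothing.
Of pin1, pin2, pin3, pin4, pin5, pin6 only 4 to 6 are there at a start; the rules pass over those that are not, and their reading is None.
At some moment in a run one of block may be knocked a few centimetres aside while the robot is not near it.
It also fails if it takes over 210 s, if anything falls off the work surface, if the arm or the gripper's body presses on something with over 40 N, if the wrist force passes 120 N, or if a joint passes its speed limit or range.

ROBOT

A 7-joint arm with a two-finger parallel gripper is mounted at the origin on the work surface. World frame = base frame: x ahead of the robot, y to its left, z up, the work surface at z = 0. Lengths are in m, angles in rad, forces in N, time in s.
With the tool pointing down it reaches from about 0.4 to 0.85 m from the base axis. Payload 10.4 kg.
Tool frame: the origin (TCP) lies between the finger pads; the fingertips stand 8 mm ahead of it and the grasp point (between the pads) lies 11 mm behind it; z points along the fingers, y is the line along which they close (so a half turn about z gives the same grasp; the last joint's range is limited). The gripper opens to 85 mm and grips with 20 to 120 N. Pads are 22 mm wide; open, the fingers measure 114 mm over their backs; the gripper's body (76 mm by 85 mm) begins 54 mm behind the grasp point. The pads swing forward as they close: fully open they stand 13 mm farther back than shut.
Start: joints at [-0.023, 0.332, -0.065, 1.46, 0.022, 1.35, -0.088], TCP at [0.625, 0, 0.204] pointing down, gripper open.
Joint ranges: [-2.6, 2.6], [-0.5, 2.12], [-1.47, 1.34], [0.16, 2.42], [-1.27, 4.41], [0.06, 2.06], [-2.6, 2.6]. Speed limits (rad/s): [2.22, 2.22, 2.79, 2.79, 3.14, 3.14, 3.14].

INTERFACE

Orientations are given as a unit quaternion [x, y, z, w].
In Python, from workcell import bot gives the robot as it stands.
- The arm moves only by the shell command python3 -m crank 'ROWS' [FORCE]. ROWS is JSON, one flat list of numbers, 5 for each row, row after row: the shift along the tool's x, y, z scaled (see below), then the turn about the tool's z scaled (see below), then the opening, from -1 (shut) to 1 (fully open). In form: [dx, dy, dz, spin, fingers, dx, dy, dz, spin, fingers, ...]. A call has 1 to 10 rows; each row shifts and turns the commanded pose from where the row before left it, along the tool's axes as they then stand; what a row does not reach is not made up. The controller multiplies each number of a shift by 600 mm and each number of a turn by 6 degrees. A row lasts 1/12 s, in which the tool goes at most 41.7 mm and 7.16 degrees, less where a joint would pass 70% of its speed; a pose out of reach is approached as far as the arm can. A call with a number of a shift or a turn outside -1 to 1 is refused whole. A call with a gripper value outside its range is refused whole. The fingers move at their own pace and stop on an object; FORCE is the grip in N (left out, the last holds). Time passes only in rows, so rows that do not move let the fingers close. It gives the time, the measured TCP pose, the force, the opening and the grip force at its end, in the units of the state.
- bot.state(): the state, without advancing time (a new reading comes with each control period).
- bot.capture(name): name is "scene" or "side" or "wrist"; returns the picture (400x640x3 uint8, blue, green, red); there is no depth.
- bot.camera_info(name): a dict with "intrinsics" (3x3 intrinsics, pixels), "T" (4x4, takes a point from camera to world coordinates). Camera axes: x right, y down, z forward; pixel columns grow to the right and rows downward; lengths in m; the calibration is good to about 2 mm. A picture is of the moment at which its call begins: read the wrist's pose just before it. camera_info takes no time and is no camera call; for the wrist camera it gives the pose at the moment of the call.
- bot.close_job(): hands the job in; it is judged then, once.
Trained networks look in the newest picture that a camera, given by its name, has taken for a name from the list of things; names that differ only in an ending like _2 or _b are one class to them, and where a whole thing is asked for, a point or a joint stands for the part that bears it (a point fixed in the world has none). Each returns a list of dicts, best first, with "conf" (0 to 1); they miss things now and then, are a little off and sometimes report something else, mostly with a low value. They report only what shows in the picture. A call takes as long as a camera call. They do not tell look-alikes from the thing itself.
- bot.search_frame(camera, query): "xy" ([column, row] as shares, 0 to 1, of the picture: columns of its width, rows of its height, amid what is visible of it).
- bot.silhouettes(camera, query): "mask" (400x640 bool, what is visible of it) and "xy" ([column, row] as shares, 0 to 1, of the picture: columns of its width, rows of its height, amid what is visible of it).
- bot.landmark_of(camera, query): "xy" ([column, row] as shares, 0 to 1, of the picture: columns of its width, rows of its height: a listed point, or the origin of a listed thing).
The state is a dict: "clock": time; "joint_pos": joint angles; "joint_vel": joint speeds; "effort": joint torques, N m; "position": TCP position; "eef_rot": TCP orientation; "force": force on the tool from outside, world axes, zero at the start; "moment": the same for the moment, N m; "finger_gap": finger opening in m; "gripper_force": force on a finger pad.
Only numpy, scipy, OpenCV 4.12 (cv2) and the standard library are available. Lean on these libraries where they do the work, as an engineer would, in place of code of your own. Each camera call takes 0.05 s, during which the arm holds its last target. There are 200 camera calls.

## Working session

There is one attempt and no reset: what is moved stays moved. The work goes in short steps, Python scripts to look and compute and a shell command to move; the robot and the scene stay as the last step left them, time stands still between calls to the robot, and variables do not carry over. Pictures are saved under pics/ and viewed, at most 20 in all, crops included, and the job is handed in when it is done.

```bash
ls; mkdir -p pics
python3 - <<'E'
from workcell import bot
import cv2,numpy as np
s=bot.state();print({k:np.round(v,3).tolist() for k,v in s.items()})
for c in("scene","side"):
    cv2.imwrite(f"pics/{c}0.png",bot.capture(c)); i=bot.camera_info(c);print(c,np.round(i["T"],3).tolist(),np.round(i["intrinsics"],1).tolist())
cv2.imwrite("pics/w0.png",bot.capture("wrist"));print(np.round(bot.camera_info("wrist")["T"],3).tolist())
E
```

```text
pics
{'clock': 0.0, 'joint_pos': [-0.023, 0.333, -0.065, 1.461, 0.022, 1.35, -0.088], 'joint_vel': [-0.0, 0.001, -0.001, 0.001, 0.0, 0.002, -0.001], 'effort': [0.0, -62.545, 0.05, -39.161, 0.016, 0.01, -0.0], 'position': [0.625, -0.0, 0.203], 'eef_rot': [0.707, 0.707, -0.001, -0.0], 'force': [-0.273, -0.014, 0.372], 'moment': [0.019, -0.052, -0.034], 'gripper_force': 0.0, 'finger_gap': 0.086}
scene [[-0.771, 0.443, -0.458, 1.247], [0.637, 0.534, -0.556, 0.741], [-0.002, -0.72, -0.694, 1.155], [0.0, 0.0, 0.0, 1.0]] [[457.8, 0.0, 320.0], [0.0, 457.8, 201.0], [0.0, 0.0, 1.0]]
side [[0.913, -0.246, 0.326, 0.277], [-0.408, -0.563, 0.719, -0.813], [0.007, -0.789, -0.614, 0.775], [0.0, 0.0, 0.0, 1.0]] [[370.7, 0.0, 324.2], [0.0, 370.7, 191.8], [0.0, 0.0, 1.0]]
[[1.0, -0.001, -0.001, 0.626], [-0.001, -0.945, -0.327, 0.085], [-0.001, 0.327, -0.945, 0.374], [0.0, 0.0, 0.0, 1.0]]
```

View pics/scene0.png

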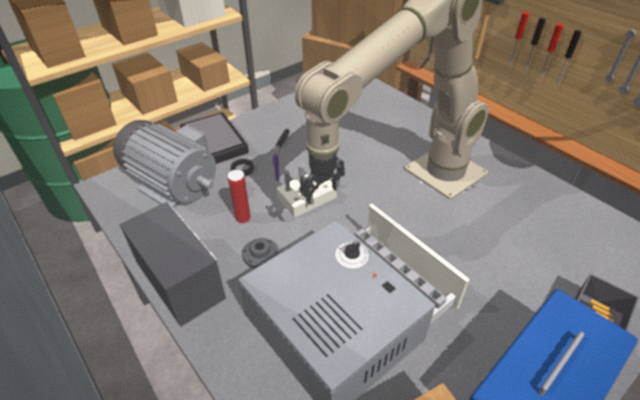

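View pics/side0.png

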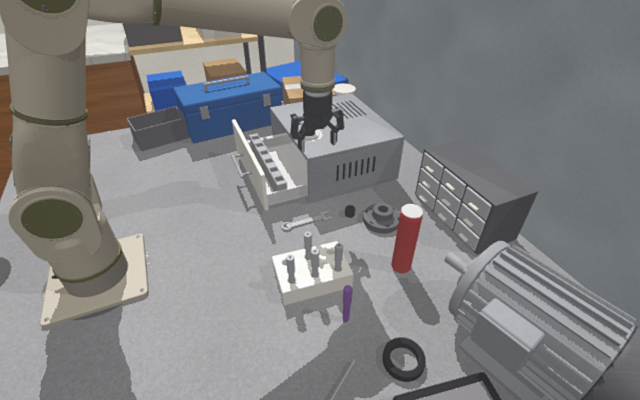

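The scene view shows the cabinet with the drawer open and the rack in shadow at about (405,265), and the block at about (307,195). The side view shows the rack at about (268,165) and the block at about (312,270). Four grey pins stand in it at (291,268), (308,245), (315,262) and (338,257), with the purple look-alike beside it at (347,303).

```bash
cat > h.py <<'E'
from workcell import bot
import cv2,numpy as np
from scipy.spatial.transform import Rotation as R
def info(c):
    i=bot.camera_info(c);return np.array(i["intrinsics"]),np.array(i["T"])
def ray(ci,xy):
    K,T=ci;d=T[:3,:3]@np.linalg.inv(K)@[xy[0]*640,xy[1]*400,1];return T[:3,3],d/np.linalg.norm(d)
def tri(rays):
    A=np.zeros((3,3));b=np.zeros(3)
    for o,d in rays:
        P=np.eye(3)-np.outer(d,d);A+=P;b+=P@o
    x=np.linalg.solve(A,b);return x,max(np.linalg.norm((np.eye(3)-np.outer(d,d))@(x-o)) for o,d in rays)
def atz(r,z): o,d=r;return o+d*(z-o[2])/d[2]
def proj(ci,p):
    K,T=ci;q=K@(T[:3,:3].T@(np.asarray(p)-T[:3,3]));return q[:2]/q[2]
E
python3 - <<'E'
from h import *
for c in("scene","side","wrist"):
    ci=info(c); bot.capture(c)
    for q in ["pin1","block","rack","front_top","timer_grip","pocket1","aerosol","coupling","bush","spanner","screwdriver","tape"]:
        if c=="wrist" and q in("aerosol","coupling","bush","spanner","screwdriver","tape"):continue
        z={"pin1":.012,"rack":.03,"front_top":.158,"timer_grip":.217,"pocket1":.095}.get(q,0)
        for r in bot.landmark_of(c,q)[:7]:
            if r["conf"]>.2: print(c,q,round(r["conf"],2),np.round(np.array(r["xy"])*[640,400]),np.round(atz(ray(ci,r["xy"]),z),3))
E
```

```text
scene pin1 0.64 [288. 198.] [ 0.571 -0.264  0.012]
scene pin1 0.49 [279. 179.] [ 0.536 -0.369  0.012]
scene block 0.8 [307. 197.] [ 0.507 -0.234  0.   ]
scene block 0.49 [273. 147.] [ 0.429 -0.559  0.   ]
scene rack 0.92 [396. 275.] [0.534 0.235 0.03 ]
scene front_top 0.97 [413. 238.] [0.481 0.232 0.158]
scene timer_grip 0.75 [352. 246.] [0.67  0.177 0.217]
scene timer_grip 0.64 [418. 283.] [0.626 0.371 0.217]
scene pocket1 0.94 [435. 292.] [0.534 0.373 0.095]
scene pocket1 0.92 [365. 234.] [0.532 0.094 0.095]
scene pocket1 0.92 [415. 281.] [0.546 0.314 0.095]
scene pocket1 0.82 [379. 244.] [0.53  0.15  0.095]
scene pocket1 0.78 [404. 265.] [0.529 0.255 0.095]
scene pocket1 0.64 [392. 258.] [0.539 0.215 0.095]
scene pocket1 0.44 [242. 220.] [ 0.794 -0.201  0.095]
scene aerosol 0.81 [240. 219.] [ 0.755 -0.295  0.   ]
scene coupling 0.64 [264. 252.] [ 0.777 -0.116  0.   ]
scene screwdriver 0.68 [276. 146.] [ 0.417 -0.558  0.   ]
scene tape 0.57 [242. 170.] [ 0.608 -0.512  0.   ]
scene tape 0.24 [392. 256.] [0.467 0.16  0.   ]
side pin1 0.87 [343. 319.] [ 0.524 -0.378  0.012]
side pin1 
[... 654 characters left out ...]
6 [256. 137.] [0.541 0.384 0.095]
side pocket1 0.82 [267. 160.] [0.534 0.217 0.095]
side pocket1 0.72 [264. 154.] [0.533 0.257 0.095]
side pocket1 0.65 [271. 171.] [0.528 0.153 0.095]
side pocket1 0.58 [259. 144.] [0.538 0.335 0.095]
side aerosol 0.58 [397. 263.] [ 0.741 -0.276  0.   ]
side coupling 0.56 [383. 221.] [ 0.795 -0.112  0.   ]
side bush 0.72 [273. 170.] [0.571 0.289 0.   ]
side bush 0.58 [348. 214.] [ 0.71  -0.039  0.   ]
side spanner 0.73 [306. 222.] [ 0.576 -0.02   0.   ]
side screwdriver 0.39 [290. 288.] [ 0.447 -0.235  0.   ]
side tape 0.63 [399. 360.] [ 0.596 -0.508  0.   ]
wrist block 0.85 [234. 321.] [ 0.508 -0.23   0.   ]
wrist pocket1 0.64 [207.  65.] [0.538 0.099 0.095]
```

View pics/w0.png

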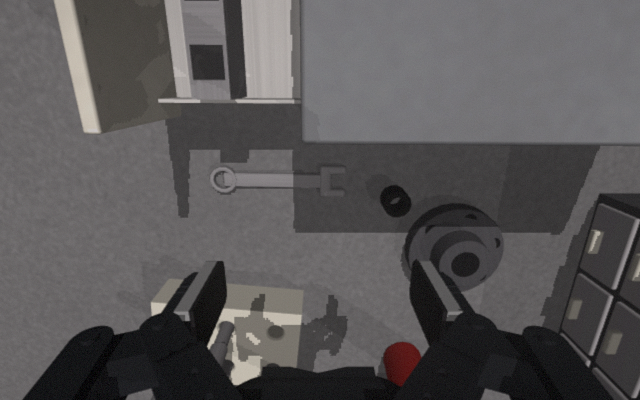

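The wrist view shows the spanner at (280,180), the bush at (395,200), the coupling at (455,245), a pocket at (207,62) and the block corner at (225,320). I'll move past the block for a clear wrist look at it.

```bash
python3 -m crank '[-0.0517,-0.0192,-0.0133,0,1,-0.0517,-0.0192,-0.0133,0,1,-0.0517,-0.0192,-0.0133,0,1,-0.0517,-0.0192,-0.0133,0,1,-0.0517,-0.0192,-0.0133,0,1,-0.0517,-0.0192,-0.0133,0,1,-0.0517,-0.0192,-0.0133,0,1,-0.0517,-0.0192,-0.0133,0,1,-0.0517,-0.0192,-0.0133,0,1,-0.0517,-0.0192,-0.0133,0,1]'
python3 -m crank '[0,0,0,0,0,0,0,0,0,0,0,0,0,0,0,0,0,0,0,0]'
cat > look.py <<'E'
from h import *
import sys
n=sys.argv[1]
bot.state();ci=info("wrist");im=bot.capture("wrist");cv2.imwrite(f"pics/{n}.png",im)
for q in ["pin1","block"]:
    for m in bot.landmark_of("wrist",q)[:8]:
        if m["conf"]>.25: print(q,round(m["conf"],2),np.round(np.array(m["xy"])*[640,400]),np.round(atz(ray(ci,m["xy"]),.012 if q=="pin1" else 0),3))
for m in bot.silhouettes("wrist","pin1")[:8]:
    if m["conf"]>.25:
        y,x=np.nonzero(m["mask"]);print("sil",round(m["conf"],2),len(x),x.min(),x.max(),y.min(),y.max())
E
python3 look.py w1
```

```text
clock: 2.63
position: [0.509, -0.3116, 0.2841]
eef_rot: [0.707, 0.707, 0.0, 0.0]
force: [0.2, -0.8, 0.2]
finger_gap: 0.0853
gripper_force: 0.0
clock: 2.97
position: [0.5104, -0.3087, 0.283]
eef_rot: [0.706, 0.708, 0.0, -0.0]
force: [0.7, 1.0, -0.4]
finger_gap: 0.043
gripper_force: 0.0
pin1 0.77 [360. 115.] [ 0.568 -0.262  0.012]
pin1 0.76 [270. 107.] [ 0.449 -0.252  0.012]
pin1 0.74 [315. 113.] [ 0.508 -0.259  0.012]
pin1 0.6 [332. 194.] [ 0.532 -0.373  0.012]
pin1 0.56 [320.  63.] [ 0.515 -0.199  0.012]
block 0.9 [316.  89.] [ 0.509 -0.23   0.   ]
sil 0.96 445 310 330 44 69
sil 0.94 473 355 383 113 136
sil 0.92 409 303 323 106 131
sil 0.72 498 243 272 102 124
sil 0.68 621 328 346 191 234
```

View pics/w1.png

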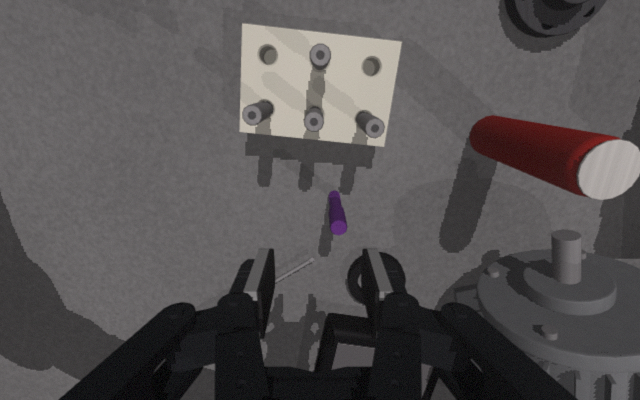

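Four pins show in the block, with tops at about (320,55), (252,115), (314,120) and (373,127). The holes at (268,54) and (372,66) are empty. The purple pin is at (338,210) and the red can is on the right. Next I'll triangulate the tops and get pocket and knob positions from two views.

Run:
```python
from h import *
cw=info("wrist");cs=info("side");cc=info("scene")
im=bot.capture("side");cv2.imwrite("pics/s1.png",cv2.resize(im[200:340,230:390],None,fx=4,fy=4,interpolation=cv2.INTER_CUBIC))
tops={}
for m in bot.silhouettes("side","pin1"):
    if m["conf"]<.3: continue
    y,x=np.nonzero(m["mask"]);t=np.array([x[y<=y.min()+2].mean(),y.min()+2]);print("side",round(m["conf"],2),t,y.max(),x[y>=y.max()-2].mean())
    for p in [(320,55),(252,115),(314,120),(373,127)]:
        X,e=tri([ray(cw,(p[0]/640,p[1]/400)),ray(cs,(t[0]/640,t[1]/400))])
        if e<.006:print("  ",p,np.round(X,4),round(e,4))
for p in [(320,55),(252,115),(314,120),(373,127)]:print(np.round(atz(ray(cw,(p[0]/640,p[1]/400)),.132),4),proj(cs,atz(ray(cw,(p[0]/640,p[1]/400)),.132)))
# holes/pockets
bot.capture("scene")
P=[m["xy"] for m in bot.landmark_of("scene","pocket1") if m["conf"]>.3]
Q=[m["xy"] for m in bot.landmark_of("side","pocket1") if m["conf"]>.3]
for p in P:
    b=min(((tri([ray(cc,p),ray(cs,q)])) for q in Q),key=lambda t:t[1]+abs(t[0][2]-.095));print("pocket",np.round(b[0],3),round(b[1],4),np.round(atz(ray(cc,p),.095),3))
for n in("rack","front_top","timer_grip"):
  for a in bot.landmark_of("scene",n)[:2]:
    for b in bot.landmark_of("side",n)[:2]:
        t=tri([ray(cc,a["xy"]),ray(cs,b["xy"])]);print(n,np.round(t[0],3),round(t[1],4),round(a["conf"],2),round(b["conf"],2))
```

```text
side 0.77 [348. 287.] 321 345.6
   (373, 127) [ 0.5896 -0.2819 -0.016 ] 0.0008
side 0.72 [338.75 245.  ] 270 337.4166666666667
   (373, 127) [ 0.5654 -0.2638  0.1334] 0.0001
side 0.65 [349.69565217 207.        ] 217 349.5
side 0.59 [289.83333333 257.        ] 282 291.85714285714283
   (252, 115) [ 0.4471 -0.2522  0.1322] 0.001
side 0.5 [314.58823529 250.        ] 276 315.29411764705884
   (314, 120) [ 0.507  -0.2567  0.1345] 0.0009
side 0.5 [307.68421053 233.        ] 260 308.0
   (320, 55) [ 0.5128 -0.1993  0.1362] 0.0008
[ 0.5135 -0.1993  0.132 ] [308.30239278 234.13594692]
[ 0.448  -0.2526  0.132 ] [290.67744522 257.12766973]
[ 0.5079 -0.2573  0.132 ] [315.40623894 250.76611097]
[ 0.5655 -0.264   0.132 ] [338.75624807 245.45889937]
pocket [0.536 0.208 0.086] 0.0062 [0.549 0.211 0.095]
pocket [0.531 0.147 0.088] 0.0015 [0.534 0.151 0.095]
pocket [0.531 0.269 0.091] 0.0028 [0.53  0.271 0.095]
pocket [0.532 0.096 0.103] 0.0028 [0.529 0.091 0.095]
pocket [0.536 0.317 0.1  ] 0.0067 [0.54  0.313 0.095]
pocket [0.539 0.379 0.101] 0.0015 [0.536 0.377 0.095]
rack [0.54  0.231 0.028] 0.0011 0.7 0.72
rack [0.673 0.291 0.187] 0.0346 0.7 0.67
front_top [0.479 0.238 0.164] 0.0009 0.82 0.75
front_top [ 0.541 -0.013  0.254] 0.1144 0.65 0.75
timer_grip [0.648 0.03  0.288] 0.0414 0.75 0.61
timer_grip [0.672 0.186 0.217] 0.0064 0.65 0.61
```

View pics/s1.png

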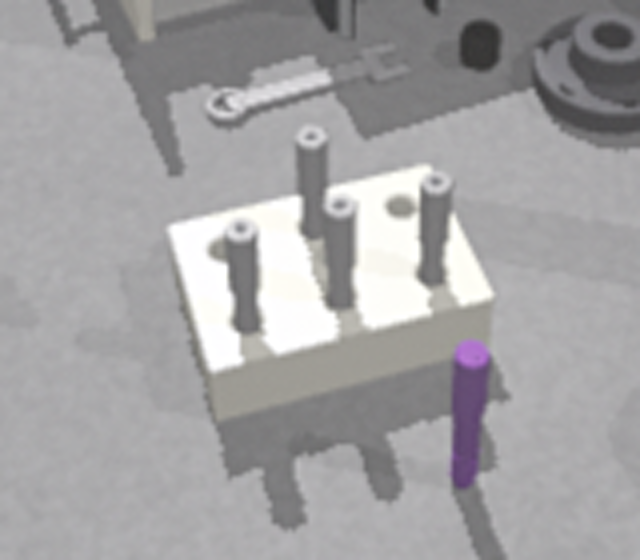

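The close-up confirms the four pins. The tops triangulate to z≈0.132, the lean is small, and two holes are empty. I'll pick the first pin at (0.513,-0.199).

```bash
python3 -m crank '[0.0457,0.0011,0,0,0,0.0457,0.0011,0,0,0,0.0457,0.0011,0,0,0,0.0457,0.0011,0,0,0,0,0,0.05,0,0,0,0,0.06,0,0,0,0,0.06,0,0,0,0,0.06,0,0,0,0,0.05,0,0,0,0,0.03,0,0]' 40
python3 -m crank '[0,0,0,0,0,0,0,0,0,0,0,0,0,0,-1,0,0,0,0,-1,0,0,0,0,-1,0,0,0,0,-1,0,0,0,0,-1]'
```

```text
clock: 4.65
position: [0.5107, -0.1999, 0.094]
eef_rot: [0.707, 0.707, -0.001, -0.002]
force: [-1.0, -0.3, 0.0]
finger_gap: 0.0428
gripper_force: 0.0
clock: 5.23
position: [0.5138, -0.201, 0.0995]
eef_rot: [0.707, 0.707, 0.001, 0.002]
force: [-0.7, 0.3, 6.1]
finger_gap: 0.0169
gripper_force: 39.0
```

```bash
python3 -m crank '[0,0,-0.02,0,-1,0,0,-0.04,0,-1,0,0,-0.04,0,-1,0,0,-0.04,0,-1,0,0,-0.04,0,-1,0,0,-0.04,0,-1,0,0,-0.04,0,-1,0,0,-0.04,0,-1,0,0,-0.03,0,-1,0,0,0,0,-1]'
python3 - <<'E'
from h import *
im=bot.capture("side");cv2.imwrite("pics/s2.png",cv2.resize(im[80:300,200:430],None,fx=2.5,fy=2.5))
cs=info("side")
for m in bot.silhouettes("side","pin1"):
    y,x=np.nonzero(m["mask"]);print(round(m["conf"],2),x[y<y.min()+3].mean(),y.min(),x[y>y.max()-3].mean(),y.max())
p=np.array(bot.state()["position"]);print(p,proj(cs,p),proj(cs,p-[0,0,.087]))
E
```

```text
clock: 6.07
position: [0.5136, -0.2009, 0.3005]
eef_rot: [0.707, 0.707, 0.002, 0.003]
force: [0.5, 0.3, -1.7]
finger_gap: 0.0169
gripper_force: 39.3
0.81 348.0 286 345.45454545454544 321
0.77 307.3333333333333 164 307.27272727272725 209
0.64 290.0 254 291.70588235294116 283
0.55 314.6 249 315.125 276
0.47 338.7857142857143 243 337.6923076923077 271
0.3 234.36363636363637 120 266.0 208
[ 0.51244859 -0.20049962  0.29601797] [306.61184358 180.76426936] [307.44087687 210.873149  ]
```

View pics/s2.png

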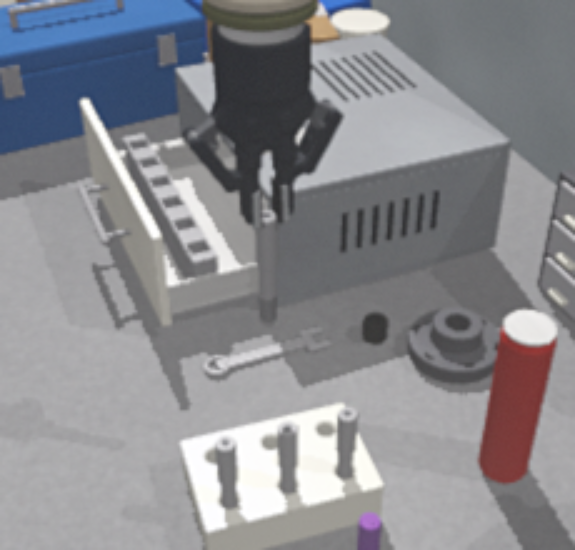

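The pin hangs upright in the gripper. In the crop the foot is at (268,318), matching the prediction. I'll carry it over the nearest pocket and measure the pockets again.

```bash
python3 -m crank '[0.055,0.0038,0,0,-1,0.055,0.0038,0,0,-1,0.055,0.0038,0,0,-1,0.055,0.0038,0,0,-1,0.055,0.0038,0,0,-1,0.055,0.0038,0,0,-1,0.055,0.0038,0,0,-1,0.055,0.0038,0,0,-1,0.055,0.0038,0,0,-1,0,0,0,0,-1]'
cat > pk.py <<'E'
from h import *
import sys
ps=[bot.state()["position"]]
cw=info("wrist");im=bot.capture("wrist");cv2.imwrite(f"pics/{sys.argv[1]}.png",im)
for m in bot.landmark_of("wrist","pocket1"):
    if m["conf"]>.3: print("wrist",round(m["conf"],2),np.round(np.array(m["xy"])*[640,400]),np.round(atz(ray(cw,m["xy"]),.095),4))
for c in("scene","side"):
    ci=info(c);bot.capture(c)
    for m in bot.landmark_of(c,"pocket1"):
        if m["conf"]>.3: print(c,round(m["conf"],2),np.round(np.array(m["xy"])*[640,400]),np.round(atz(ray(ci,m["xy"]),.095),4))
print(np.round(bot.state()["position"],4),ps)
E
python3 pk.py w2
```

```text
clock: 7.0
position: [0.5313, 0.1044, 0.2936]
eef_rot: [0.704, 0.71, -0.0, -0.002]
force: [-0.6, 1.7, -1.8]
finger_gap: 0.0169
gripper_force: 39.3
wrist 0.87 [327.  62.] [0.541  0.2114 0.095 ]
wrist 0.86 [322. 115.] [0.5365 0.1578 0.095 ]
wrist 0.74 [322. 166.] [0.5371 0.1    0.095 ]
scene 0.94 [369. 238.] [0.5356 0.1145 0.095 ]
scene 0.9 [391. 258.] [0.5414 0.2134 0.095 ]
scene 0.85 [407. 268.] [0.5307 0.2689 0.095 ]
scene 0.77 [435. 294.] [0.5396 0.3782 0.095 ]
scene 0.68 [377. 249.] [0.5471 0.1608 0.095 ]
scene 0.65 [417. 280.] [0.5402 0.3142 0.095 ]
side 0.95 [270. 169.] [0.5285 0.1653 0.095 ]
side 0.95 [267. 161.] [0.5323 0.214  0.095 ]
side 0.84 [255. 138.] [0.5366 0.3791 0.095 ]
side 0.64 [279. 180.] [0.5336 0.0941 0.095 ]
side 0.59 [262. 156.] [0.5254 0.2495 0.095 ]
side 0.55 [309. 221.] [ 0.5465 -0.119   0.095 ]
side 0.33 [314. 282.] [ 0.48   -0.3116  0.095 ]
[0.5329 0.0951 0.2949] [array([0.53127763, 0.10438396, 0.29362898])]
```

View pics/w2.png

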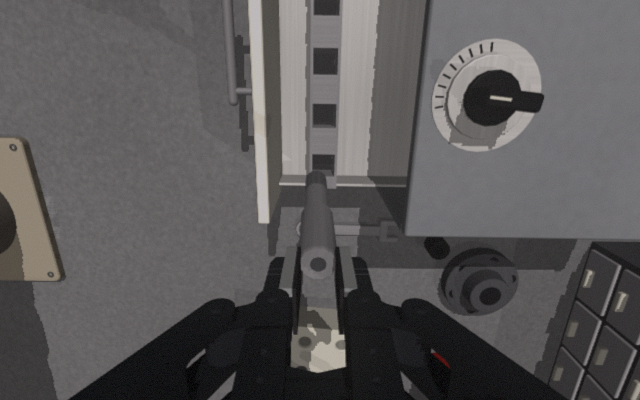

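The wrist view shows the pocket centres at (322,163, partly hidden), (324,115) and (326,61). The pin is in the fingers and the timer knob is at (495,98), its bar along the image x axis. I'll measure once more now that the arm has settled.

```bash
python3 pk.py w3 | grep -v scene
python3 - <<'E'
from h import *
cw=info("wrist");im=cv2.imread("pics/w3.png",0)
roi=(im[0:185,300:345]<70).astype(np.uint8)
n,l,s,c=cv2.connectedComponentsWithStats(roi)
for i in range(1,n):
    if s[i,4]>150: q=c[i]+[300.5,.5];print(s[i],q,np.round(atz(ray(cw,q/[640,400]),.095),4))
E
```

```text
wrist 0.94 [322. 107.] [0.5395 0.156  0.095 ]
wrist 0.68 [322. 158.] [0.5391 0.0987 0.095 ]
wrist 0.59 [322.  49.] [0.5386 0.2144 0.095 ]
side 0.89 [253. 135.] [0.5376 0.4016 0.095 ]
side 0.87 [265. 156.] [0.5362 0.2476 0.095 ]
side 0.77 [279. 180.] [0.5339 0.0932 0.095 ]
side 0.68 [270. 170.] [0.5249 0.1581 0.095 ]
side 0.63 [268. 161.] [0.5343 0.2145 0.095 ]
side 0.57 [259. 147.] [0.533  0.3136 0.095 ]
side 0.38 [400. 359.] [ 0.5593 -0.5448  0.095 ]
[0.533  0.0962 0.2955] [array([0.53286437, 0.09507526, 0.29493666])]
[ 10  37  25  27 613] [322.57504078  50.87846656] [0.5396 0.2139 0.095 ]
[ 11  94  23  24 498] [322.30321285 105.0562249 ] [0.5395 0.1592 0.095 ]
[ 11 146  22  20 337] [322.13501484 153.8115727 ] [0.5395 0.1047 0.095 ]
[  0 179  45   6 223] [323.02914798 182.42825112] [0.5406 0.0702 0.095 ]
```

Run:
```python
from h import *
cw=info("wrist");p=np.array(bot.state()["position"]);im=cv2.imread("pics/w3.png")
f=p-[0,0,.087];print(p,proj(cw,f),proj(cw,p+[0,0,.032]))
cc=info("scene");a=bot.capture("scene");print(proj(cc,f))
x,y=map(int,proj(cc,f));s=a[y-60:y+90,x-90:x+110]
w=cv2.resize(im[110:270,240:400],(600,600))
cv2.imwrite("pics/c3.png",np.hstack([cv2.resize(w,(400,400)),cv2.resize(s,(400,400))]));print(x,y)
```

```text
[0.53300502 0.09616213 0.29545955] [316.20048113 191.4818351 ] [315.23373477 267.50867601]
[368.15919424 208.33276019]
368 208
```

View pics/c3.png

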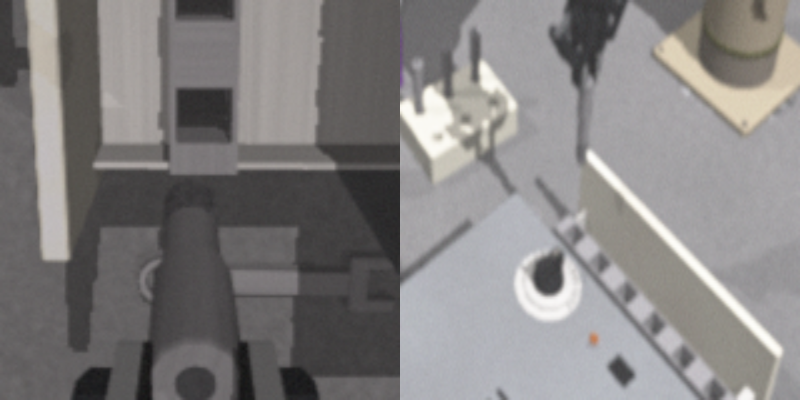

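In the left crop the pin foot is at (190,190) and the pocket mouth is centred at (204,114). The right crop shows the row running clear behind the panel. A shift of +5 mm in x and +4 mm in y should centre it, so I'll descend in stages.

```bash
python3 -m crank '[0.0067,0.0083,0,0,-1,0,0,0.033,0,-1,0,0,0.033,0,-1,0,0,0.033,0,-1,0,0,0.033,0,-1,0,0,0.033,0,-1,0,0,0.033,0,-1,0,0,0,0,-1,0,0,0,0,-1]'
python3 -m crank '[0,0,0.015,0,-1,0,0,0.015,0,-1,0,0,0.01,0,-1,0,0,0,0,-1]'
python3 - <<'E'
from h import *
p=np.array(bot.state()["position"]);cc=info("scene");cs=info("side")
A=bot.capture("scene")[200:320,330:450];B=bot.capture("side")[120:240,220:340]
cv2.imwrite("pics/c4.png",cv2.resize(np.hstack([A,B]),(800,400),interpolation=cv2.INTER_CUBIC));print(p)
E
```

```text
clock: 8.4
position: [0.5377, 0.1007, 0.1763]
eef_rot: [0.707, 0.707, -0.001, -0.0]
force: [0.8, -0.6, -1.7]
finger_gap: 0.0171
gripper_force: 39.4
clock: 8.73
position: [0.5373, 0.1003, 0.1513]
eef_rot: [0.707, 0.707, -0.001, -0.0]
force: [-0.3, 0.7, -2.9]
finger_gap: 0.0166
gripper_force: 39.4
[0.53731889 0.1003392  0.15129981]
```

View pics/c4.png

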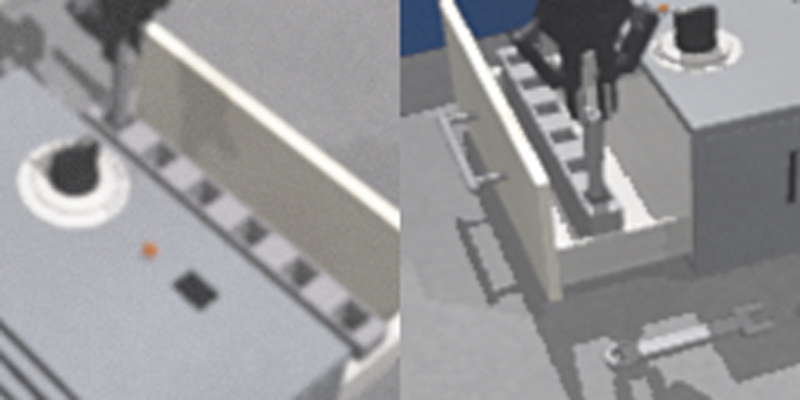

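The pin's foot is in the end pocket, as the side crop shows at (598,200), with no contact force. I'll lower it, release and rise.

```bash
python3 -m crank '[0,0,0.015,0,-1,0,0,0.015,0,-1,0,0,0.015,0,-1,0,0,0.008,0,-1,0,0,0,0,-1,0,0,0,0,-1]'
python3 -m crank '[0,0,0,0,-0.1,0,0,0,0,-0.1,0,0,0,0,-0.1,0,0,-0.02,0,-0.1,0,0,-0.04,0,-0.1,0,0,-0.06,0,-0.1,0,0,-0.06,0,-0.1,0,0,-0.06,0,-0.1,0,0,-0.05,0,-0.1]'
```

```text
clock: 9.33
position: [0.5377, 0.1005, 0.1204]
eef_rot: [0.707, 0.707, -0.0, -0.0]
force: [-0.3, -0.8, -1.2]
finger_gap: 0.0167
gripper_force: 39.4
clock: 10.08
position: [0.538, 0.1006, 0.2991]
eef_rot: [0.707, 0.707, 0.001, 0.001]
force: [0.7, 1.3, -0.4]
finger_gap: 0.0382
gripper_force: 0.0
```

```bash
python3 -m crank '[-0.0596,-0.0052,0,0,-0.1,-0.0596,-0.0052,0,0,-0.1,-0.0596,-0.0052,0,0,-0.1,-0.0596,-0.0052,0,0,-0.1,-0.0596,-0.0052,0,0,-0.1,-0.0596,-0.0052,0,0,-0.1,-0.0596,-0.0052,0,0,-0.1,-0.0596,-0.0052,0,0,-0.1,-0.0596,-0.0052,0,0,-0.1,-0.0596,-0.0052,0,0,-0.1]'
cat > tops.py <<'E'
from h import *
cs=info("side");im=bot.capture("side")
for m in bot.silhouettes("side","pin1"):
    if m["conf"]<.3: continue
    y,x=np.nonzero(m["mask"]);t=np.array([x[y<=y.min()+2].mean(),y.min()+2]);b=np.array([x[y>=y.max()-2].mean(),y.max()-1])
    print(round(m["conf"],2),np.round(t),"top@.134",np.round(atz(ray(cs,t/[640,400]),.134),3),"at block/rack", np.round(atz(ray(cs,b/[640,400]),.05),3),np.round(atz(ray(cs,t/[640,400]),.15),3))
print([(round(m["conf"],2),np.round(atz(ray(cs,m["xy"]),0),3)) for m in bot.landmark_of("side","block")])
print(np.round(bot.state()["position"],4))
E
python3 tops.py
```

```text
clock: 10.92
position: [0.5063, -0.2587, 0.2964]
eef_rot: [0.707, 0.707, 0.0, 0.001]
force: [1.0, -0.6, -0.1]
finger_gap: 0.0383
gripper_force: 0.0
0.66 [348. 286.] top@.134 [ 0.53  -0.38   0.134] at block/rack [ 0.518 -0.404  0.05 ] [ 0.524 -0.39   0.15 ]
0.64 [290. 256.] top@.134 [ 0.447 -0.251  0.134] at block/rack [ 0.445 -0.258  0.05 ] [ 0.443 -0.265  0.15 ]
0.62 [315. 251.] top@.134 [ 0.505 -0.259  0.134] at block/rack [ 0.505 -0.261  0.05 ] [ 0.5   -0.273  0.15 ]
0.58 [338. 246.] top@.134 [ 0.562 -0.267  0.134] at block/rack [ 0.563 -0.266  0.05 ] [ 0.555 -0.28   0.15 ]
0.53 [278. 164.] top@.134 [0.543 0.124 0.134] at block/rack [0.553 0.16  0.05 ] [0.536 0.101 0.15 ]
0.37 [411. 206.] top@.134 [ 0.805 -0.212  0.134] at block/rack [ 0.708 -0.336  0.05 ] [ 0.792 -0.227  0.15 ]
[(0.71, array([ 0.506, -0.218,  0.   ]))]
[ 0.5056 -0.2604  0.2958]
```

```bash
python3 -m crank '[0.005,0.002,0,0,-0.1,0,0,0.05,0,-0.1,0,0,0.06,0,-0.1,0,0,0.06,0,-0.1,0,0,0.06,0,-0.1,0,0,0.05,0,-0.1,0,0,0.03,0,-0.1,0,0,0.017,0,-0.1,0,0,0,0,-0.1]' 40
python3 -m crank '[0,0,0,0,-1,0,0,0,0,-1,0,0,0,0,-1,0,0,0,0,-1]'
python3 -m crank '[0,0,-0.02,0,-1,0,0,-0.04,0,-1,0,0,-0.05,0,-1,0,0,-0.05,0,-1,0,0,-0.05,0,-1,0,0,-0.05,0,-1,0,0,-0.04,0,-1,0,0,-0.02,0,-1,0,0,0,0,-1,0,0,0,0,-1]'
cat > held.py <<'E'
from h import *
cs=info("side");im=bot.capture("side");p=np.array(bot.state()["position"]);print(np.round(p,4))
f=proj(cs,p-[0,0,.087])
for m in bot.silhouettes("side","pin1"):
    y,x=np.nonzero(m["mask"]);b=np.array([x[y>=y.max()-2].mean(),y.max()-1]);t=np.array([x[y<=y.min()+2].mean(),y.min()+2])
    if abs(t[0]-f[0])<15 and t[1]<f[1]: print(round(m["conf"],2),"top",t,"foot",b,"predicted",np.round(f,1))
E
python3 held.py
```

```text
clock: 11.82
position: [0.5076, -0.252, 0.0971]
eef_rot: [0.706, 0.708, -0.0, -0.001]
force: [-0.5, 0.8, -0.7]
finger_gap: 0.0387
gripper_force: 0.0
clock: 12.15
position: [0.5092, -0.2544, 0.1005]
eef_rot: [0.707, 0.707, 0.001, 0.002]
force: [0.7, 0.6, 5.4]
finger_gap: 0.0162
gripper_force: 39.3
clock: 12.98
position: [0.5078, -0.2541, 0.2901]
eef_rot: [0.707, 0.707, -0.0, -0.0]
force: [-0.9, -0.3, -3.4]
finger_gap: 0.0165
gripper_force: 39.2
[ 0.5074 -0.2538  0.2891]
0.64 top [315.72727273 187.        ] foot [314.08333333 229.        ] predicted [314.4 228.1]
```

```bash
python3 -m crank '[0.057,0.0043,0,0,-1,0.057,0.0043,0,0,-1,0.057,0.0043,0,0,-1,0.057,0.0043,0,0,-1,0.057,0.0043,0,0,-1,0.057,0.0043,0,0,-1,0.057,0.0043,0,0,-1,0.057,0.0043,0,0,-1,0.057,0.0043,0,0,-1,0.057,0.0043,0,0,-1]'
python3 -m crank '[0.057,0.0043,0,0,-1,0.056,0.0043,0,0,-1,0,0,0,0,-1,0,0,0,0,-1,0,0,0,0,-1,0,0,0,0,-1]'; python3 held.py; python3 pk.py w5 |grep wrist
```

```text
clock: 13.92
position: [0.5329, 0.0894, 0.2889]
eef_rot: [0.707, 0.707, -0.001, -0.001]
force: [0.1, 0.3, -2.2]
finger_gap: 0.0165
gripper_force: 39.2
clock: 14.42
position: [0.5388, 0.1543, 0.2897]
eef_rot: [0.708, 0.706, -0.001, -0.0]
force: [-0.3, 0.4, -1.8]
finger_gap: 0.0158
gripper_force: 39.3
[0.539  0.1542 0.2901]
0.63 top [269.16666667 107.        ] foot [271. 140.] predicted [271.9 140.4]
wrist 0.84 [320. 110.] [0.5427 0.212  0.095 ]
wrist 0.82 [314. 162.] [0.5364 0.1543 0.095 ]
wrist 0.79 [317.  53.] [0.5395 0.2694 0.095 ]
wrist 0.58 [311. 206.] [0.5322 0.0996 0.095 ]
```

```bash
python3 -m crank '[0.003,0,0,0,-1,0,0,0.035,0,-1,0,0,0.035,0,-1,0,0,0.035,0,-1,0,0,0.035,0,-1,0,0,0.035,0,-1,0,0,0.02,0,-1,0,0,0.015,0,-1,0,0,0.015,0,-1,0,0,0,0,-1]'
python3 -m crank '[0,0,0.02,0,-1,0,0,0.02,0,-1,0,0,0.017,0,-1,0,0,0,0,-1,0,0,0,0,-1]'
```

```text
clock: 15.65
position: [0.5385, 0.1574, 0.1544]
eef_rot: [0.707, 0.707, -0.001, -0.0]
force: [-0.5, -0.6, -2.0]
finger_gap: 0.0164
gripper_force: 39.2
clock: 16.07
position: [0.5386, 0.1574, 0.1208]
eef_rot: [0.707, 0.707, -0.0, -0.0]
force: [0.1, -0.2, -1.6]
finger_gap: 0.0166
gripper_force: 39.3
```

```bash
python3 -m crank '[0,0,0,0,-0.1,0,0,0,0,-0.1,0,0,0,0,-0.1,0,0,-0.02,0,-0.1,0,0,-0.04,0,-0.1,0,0,-0.06,0,-0.1,0,0,-0.06,0,-0.1,0,0,-0.06,0,-0.1,0,0,-0.05,0,-0.1]'
python3 -m crank '[-0.0569,-0.0127,0,0,-0.1,-0.0569,-0.0127,0,0,-0.1,-0.0569,-0.0127,0,0,-0.1,-0.0569,-0.0127,0,0,-0.1,-0.0569,-0.0127,0,0,-0.1,-0.0569,-0.0127,0,0,-0.1,-0.0569,-0.0127,0,0,-0.1,-0.0569,-0.0127,0,0,-0.1,-0.0569,-0.0127,0,0,-0.1,-0.0569,-0.0127,0,0,-0.1]'
python3 -m crank '[-0.0569,-0.0127,0,0,-0.1,-0.0569,-0.0127,0,0,-0.1,0,0,0,0,-0.1,0,0,0,0,-0.1,0,0,0,0,-0.1]'; python3 tops.py
```

```text
clock: 16.82
position: [0.539, 0.1576, 0.2998]
eef_rot: [0.707, 0.707, 0.001, 0.001]
force: [0.6, 0.3, 1.0]
finger_gap: 0.0384
gripper_force: 0.0
clock: 17.65
position: [0.462, -0.1854, 0.297]
eef_rot: [0.707, 0.707, 0.001, 0.001]
force: [1.8, 0.1, -0.3]
finger_gap: 0.0383
gripper_force: 0.0
clock: 18.07
position: [0.4478, -0.2516, 0.2963]
eef_rot: [0.707, 0.707, 0.001, 0.0]
force: [-0.0, 1.0, 0.1]
finger_gap: 0.0389
gripper_force: 0.0
0.78 [338. 245.] top@.134 [ 0.565 -0.264  0.134] at block/rack [ 0.563 -0.269  0.05 ] [ 0.558 -0.278  0.15 ]
0.68 [290. 256.] top@.134 [ 0.447 -0.25   0.134] at block/rack [ 0.445 -0.258  0.05 ] [ 0.443 -0.264  0.15 ]
0.54 [348. 287.] top@.134 [ 0.531 -0.383  0.134] at block/rack [ 0.519 -0.401  0.05 ] [ 0.524 -0.393  0.15 ]
[(0.64, array([ 0.517, -0.213,  0.   ])), (0.43, array([ 0.575, -0.253,  0.   ]))]
[ 0.448  -0.2509  0.2958]
```

```bash
python3 -m crank '[0,0,0.05,0,-0.1,0,0,0.06,0,-0.1,0,0,0.06,0,-0.1,0,0,0.06,0,-0.1,0,0,0.05,0,-0.1,0,0,0.03,0,-0.1,0,0,0.018,0,-0.1,0,0,0,0,-0.1]' 40
python3 -m crank '[0,0,0,0,-1,0,0,0,0,-1,0,0,0,0,-1,0,0,0,0,-1]'
python3 -m crank '[0,0,-0.02,0,-1,0,0,-0.04,0,-1,0,0,-0.05,0,-1,0,0,-0.05,0,-1,0,0,-0.05,0,-1,0,0,-0.05,0,-1,0,0,-0.04,0,-1,0,0,-0.02,0,-1,0,0,0,0,-1,0,0,0,0,-1]'
python3 held.py; python3 tops.py
```

```text
clock: 18.88
position: [0.4467, -0.2509, 0.0968]
eef_rot: [0.707, 0.708, -0.001, -0.002]
force: [-0.2, -0.2, 0.8]
finger_gap: 0.0386
gripper_force: 0.0
clock: 19.22
position: [0.4486, -0.2526, 0.1002]
eef_rot: [0.707, 0.707, 0.001, 0.001]
force: [-0.0, 0.2, 5.0]
finger_gap: 0.0171
gripper_force: 39.3
clock: 20.05
position: [0.4474, -0.2521, 0.2899]
eef_rot: [0.707, 0.707, 0.0, -0.0]
force: [-0.1, 0.6, -2.6]
finger_gap: 0.0165
gripper_force: 39.3
[ 0.447  -0.2519  0.289 ]
0.95 top [286.625 191.   ] foot [287.8 235. ] predicted [288.6 235.3]
0.83 [286. 192.] top@.134 [ 0.52  -0.02   0.134] at block/rack [ 0.489 -0.101  0.05 ] [ 0.514 -0.04   0.15 ]
0.76 [348. 287.] top@.134 [ 0.529 -0.382  0.134] at block/rack [ 0.517 -0.403  0.05 ] [ 0.522 -0.393  0.15 ]
0.63 [338. 245.] top@.134 [ 0.565 -0.264  0.134] at block/rack [ 0.563 -0.266  0.05 ] [ 0.558 -0.278  0.15 ]
[(0.89, array([ 0.51 , -0.215,  0.   ]))]
[ 0.447  -0.2519  0.2892]
```

```bash
python3 -m crank '[0.0554,0.011,0,0,-1,0.0554,0.011,0,0,-1,0.0554,0.011,0,0,-1,0.0554,0.011,0,0,-1,0.0554,0.011,0,0,-1,0.0554,0.011,0,0,-1,0.0554,0.011,0,0,-1,0.0554,0.011,0,0,-1,0.0554,0.011,0,0,-1,0.0554,0.011,0,0,-1]'
python3 -m crank '[0.0554,0.011,0,0,-1,0.0554,0.011,0,0,-1,0.0554,0.011,0,0,-1,0.0554,0.011,0,0,-1,0,0,0,0,-1,0,0,0,0,-1,0,0,0,0,-1,0,0,0,0,-1]'; python3 held.py; python3 pk.py w6 |grep wrist
```

```text
clock: 21.13
position: [0.5133, 0.0818, 0.2899]
eef_rot: [0.707, 0.707, -0.0, -0.0]
force: [0.6, 0.2, -1.7]
finger_gap: 0.0162
gripper_force: 39.3
clock: 21.8
position: [0.54, 0.2119, 0.2902]
eef_rot: [0.708, 0.707, -0.0, 0.0]
force: [-0.3, -1.1, -1.8]
finger_gap: 0.0167
gripper_force: 39.3
[0.5401 0.2119 0.2905]
0.7 top [263.66666667  97.        ] foot [266. 131.] predicted [266.6 131.8]
wrist 0.89 [319. 111.] [0.5435 0.2687 0.095 ]
wrist 0.87 [313. 205.] [0.5354 0.1585 0.095 ]
wrist 0.84 [316. 161.] [0.5397 0.2127 0.095 ]
wrist 0.65 [319.  54.] [0.5432 0.3261 0.095 ]
```

View pics/w6.png

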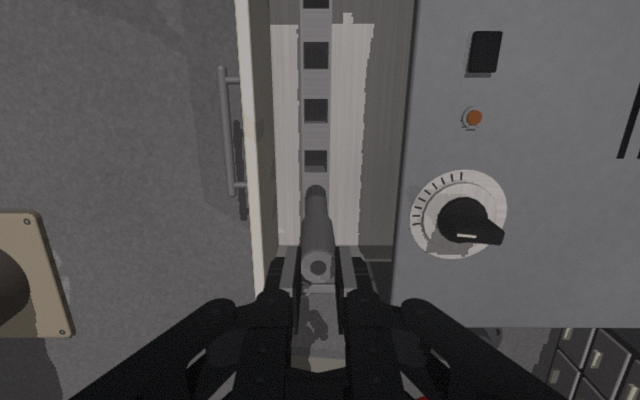

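The pin foot at (316,190) is in column with pocket 3 at (316,160), and pockets 4 to 6 are free above it. The knob is at about (465,220). I'll lower the pin.

```bash
python3 -m crank '[0.002,-0.001,0,0,-1,0,0,0.035,0,-1,0,0,0.035,0,-1,0,0,0.035,0,-1,0,0,0.035,0,-1,0,0,0.035,0,-1,0,0,0.02,0,-1,0,0,0.015,0,-1,0,0,0.015,0,-1,0,0,0,0,-1]'
python3 -m crank '[0,0,0.02,0,-1,0,0,0.02,0,-1,0,0,0.017,0,-1,0,0,0,0,-1,0,0,0,0,-1]'
```

```text
clock: 23.03
position: [0.5389, 0.2142, 0.1544]
eef_rot: [0.707, 0.707, -0.001, -0.0]
force: [-0.1, 0.4, -1.3]
finger_gap: 0.0164
gripper_force: 39.3
clock: 23.45
position: [0.5389, 0.2142, 0.1207]
eef_rot: [0.707, 0.707, -0.001, -0.0]
force: [-0.5, 0.5, -1.9]
finger_gap: 0.0167
gripper_force: 39.4
```

```bash
python3 -m crank '[0,0,0,0,-0.1,0,0,0,0,-0.1,0,0,0,0,-0.1,0,0,-0.02,0,-0.1,0,0,-0.04,0,-0.1,0,0,-0.06,0,-0.1,0,0,-0.06,0,-0.1,0,0,-0.06,0,-0.1,0,0,-0.05,0,-0.1]'
python3 -m crank '[-0.0569,0.0031,0,0,-0.1,-0.0569,0.0031,0,0,-0.1,-0.0569,0.0031,0,0,-0.1,-0.0569,0.0031,0,0,-0.1,-0.0569,0.0031,0,0,-0.1,-0.0569,0.0031,0,0,-0.1,-0.0569,0.0031,0,0,-0.1,-0.0569,0.0031,0,0,-0.1,-0.0569,0.0031,0,0,-0.1,-0.0569,0.0031,0,0,-0.1]'
python3 -m crank '[-0.0569,0.0031,0,0,-0.1,-0.0569,0.0031,0,0,-0.1,-0.0569,0.0031,0,0,-0.1,-0.0569,0.0031,0,0,-0.1,0,0,0,0,-0.1,0,0,0,0,-0.1,0,0,0,0,-0.1]'; python3 tops.py
```

```text
clock: 24.2
position: [0.5394, 0.2146, 0.2998]
eef_rot: [0.707, 0.707, 0.002, 0.001]
force: [1.3, 0.6, 0.7]
finger_gap: 0.0386
gripper_force: 0.0
clock: 25.03
position: [0.5577, -0.1286, 0.2971]
eef_rot: [0.707, 0.707, 0.001, 0.001]
force: [-0.0, 0.4, -0.7]
finger_gap: 0.0387
gripper_force: 0.0
clock: 25.62
position: [0.5655, -0.263, 0.2963]
eef_rot: [0.707, 0.707, 0.001, 0.0]
force: [0.2, 0.4, 1.0]
finger_gap: 0.0386
gripper_force: 0.0
0.86 [348. 288.] top@.134 [ 0.528 -0.385  0.134] at block/rack [ 0.518 -0.401  0.05 ] [ 0.522 -0.395  0.15 ]
0.72 [323. 213.] top@.134 [ 0.579 -0.144  0.134] at block/rack [ 0.502 -0.076  0.05 ] [ 0.571 -0.161  0.15 ]
0.65 [267. 148.] top@.134 [0.542 0.229 0.134] at block/rack [0.554 0.293 0.05 ] [0.535 0.203 0.15 ]
0.61 [272. 156.] top@.134 [0.542 0.175 0.134] at block/rack [0.551 0.225 0.05 ] [0.535 0.151 0.15 ]
0.56 [278. 164.] top@.134 [0.543 0.124 0.134] at block/rack [0.554 0.165 0.05 ] [0.536 0.101 0.15 ]
0.54 [339. 245.] top@.134 [ 0.565 -0.264  0.134] at block/rack [ 0.563 -0.269  0.05 ] [ 0.558 -0.278  0.15 ]
[(0.95, array([ 0.505, -0.213,  0.   ]))]
[ 0.5658 -0.2621  0.2961]
```

```bash
python3 -m crank '[-0.002,0,0.05,0,-0.1,0,0,0.06,0,-0.1,0,0,0.06,0,-0.1,0,0,0.06,0,-0.1,0,0,0.05,0,-0.1,0,0,0.03,0,-0.1,0,0,0.018,0,-0.1,0,0,0,0,-0.1]' 40
python3 -m crank '[0,0,0,0,-1,0,0,0,0,-1,0,0,0,0,-1,0,0,0,0,-1]'
python3 -m crank '[0,0,-0.02,0,-1,0,0,-0.04,0,-1,0,0,-0.05,0,-1,0,0,-0.05,0,-1,0,0,-0.05,0,-1,0,0,-0.05,0,-1,0,0,-0.04,0,-1,0,0,-0.02,0,-1,0,0,0,0,-1,0,0,0,0,-1]'
python3 held.py
```

```text
clock: 26.43
position: [0.5644, -0.2634, 0.0966]
eef_rot: [0.707, 0.708, -0.001, -0.002]
force: [0.5, -0.9, 0.3]
finger_gap: 0.0384
gripper_force: 0.0
clock: 26.77
position: [0.5665, -0.2651, 0.1005]
eef_rot: [0.707, 0.707, 0.001, 0.001]
force: [0.1, 0.7, 4.9]
finger_gap: 0.0167
gripper_force: 39.3
clock: 27.6
position: [0.5652, -0.2647, 0.2902]
eef_rot: [0.707, 0.707, 0.0, -0.0]
force: [0.5, 0.2, -2.4]
finger_gap: 0.0167
gripper_force: 39.3
[ 0.5648 -0.2645  0.289 ]
0.66 top [342.91666667 181.        ] foot [339.21428571 224.        ] predicted [339.5 224.1]
```

```bash
python3 -m crank '[0.0556,-0.0026,0,0,-1,0.0556,-0.0026,0,0,-1,0.0556,-0.0026,0,0,-1,0.0556,-0.0026,0,0,-1,0.0556,-0.0026,0,0,-1,0.0556,-0.0026,0,0,-1,0.0556,-0.0026,0,0,-1,0.0556,-0.0026,0,0,-1,0.0556,-0.0026,0,0,-1,0.0556,-0.0026,0,0,-1]'
python3 -m crank '[0.0556,-0.0026,0,0,-1,0.0556,-0.0026,0,0,-1,0.0556,-0.0026,0,0,-1,0.0556,-0.0026,0,0,-1,0.0556,-0.0026,0,0,-1,0.0556,-0.0026,0,0,-1,0,0,0,0,-1,0,0,0,0,-1,0,0,0,0,-1,0,0,0,0,-1]'; python3 held.py; python3 pk.py w7 |grep wrist
```

```text
clock: 28.53
position: [0.5486, 0.0703, 0.2889]
eef_rot: [0.707, 0.707, -0.001, -0.001]
force: [0.5, -0.2, -2.4]
finger_gap: 0.0165
gripper_force: 39.3
clock: 29.37
position: [0.5406, 0.2676, 0.2897]
eef_rot: [0.708, 0.707, -0.001, 0.0]
force: [1.1, -0.3, -1.9]
finger_gap: 0.0166
gripper_force: 39.3
[0.5406 0.2676 0.29  ]
wrist 0.94 [313. 291.] [0.5355 0.0933 0.095 ]
wrist 0.9 [316. 162.] [0.5402 0.2678 0.095 ]
wrist 0.85 [317. 110.] [0.5411 0.3257 0.095 ]
wrist 0.69 [320. 204.] [0.5441 0.2163 0.095 ]
```

```bash
python3 -m crank '[0.002,0,0,0,-1,0,0,0.035,0,-1,0,0,0.035,0,-1,0,0,0.035,0,-1,0,0,0.035,0,-1,0,0,0.035,0,-1,0,0,0.02,0,-1,0,0,0.015,0,-1,0,0,0.015,0,-1,0,0,0,0,-1]'
python3 -m crank '[0,0,0.02,0,-1,0,0,0.02,0,-1,0,0,0.017,0,-1,0,0,0,0,-1,0,0,0,0,-1]'
```

```text
clock: 30.6
position: [0.5399, 0.27, 0.1544]
eef_rot: [0.707, 0.707, -0.001, -0.0]
force: [-0.2, -0.7, -2.3]
finger_gap: 0.0165
gripper_force: 39.3
clock: 31.02
position: [0.5401, 0.27, 0.1208]
eef_rot: [0.707, 0.707, -0.001, -0.0]
force: [0.1, -0.2, -1.2]
finger_gap: 0.0163
gripper_force: 39.3
```

```bash
python3 -m crank '[0,0,0,0,-0.1,0,0,0,0,-0.1,0,0,0,0,-0.1,0,0,-0.02,0,-0.1,0,0,-0.04,0,-0.1,0,0,-0.06,0,-0.1,0,0,-0.06,0,-0.1,0,0,-0.06,0,-0.1,0,0,-0.05,0,-0.1,0,0,0,0,-0.1]'
python3 -m crank '[-0.0067,-0.0417,0,0,-1,-0.0067,-0.0417,0,0,-1,-0.0067,-0.0417,0,0,-1,-0.0067,-0.0417,0,0,-1,-0.0067,-0.0417,0,0,-1,0,0,0,0,-1,0,0,0,0,-1]'
python3 tops.py
python3 - <<'E'
from h import *
cc=info("scene");cs=info("side");A=bot.capture("scene")
a=[m for m in bot.landmark_of("scene","front_top")];b=bot.landmark_of("side","front_top")
print([np.round(atz(ray(cc,m["xy"]),.158),3) for m in a[:2]],[np.round(atz(ray(cs,m["xy"]),.158),3) for m in b[:2]])
for m in bot.landmark_of("scene","timer_grip")[:2]: print("knob",m["conf"],np.round(atz(ray(cc,m["xy"]),.217),3))
B=bot.capture("side")
cv2.imwrite("pics/c8.png",np.hstack([cv2.resize(A[170:330,310:470],(400,400)),cv2.resize(B[90:250,200:360],(400,400))]))
E
```

```text
clock: 31.85
position: [0.5421, 0.2715, 0.304]
eef_rot: [0.707, 0.707, 0.005, 0.002]
force: [0.9, 0.7, 0.8]
finger_gap: 0.0386
gripper_force: 0.0
clock: 32.43
position: [0.4147, 0.2502, 0.2969]
eef_rot: [0.707, 0.707, 0.001, 0.001]
force: [0.3, 0.0, -0.3]
finger_gap: -0.0001
gripper_force: 0.0
0.74 [348. 287.] top@.134 [ 0.53  -0.382  0.134] at block/rack [ 0.519 -0.401  0.05 ] [ 0.523 -0.393  0.15 ]
0.62 [267. 147.] top@.134 [0.543 0.235 0.134] at block/rack [0.554 0.293 0.05 ] [0.537 0.209 0.15 ]
0.47 [272. 156.] top@.134 [0.542 0.175 0.134] at block/rack [0.552 0.224 0.05 ] [0.535 0.151 0.15 ]
0.43 [278. 164.] top@.134 [0.542 0.125 0.134] at block/rack [0.552 0.16  0.05 ] [0.535 0.101 0.15 ]
[(0.81, array([ 0.503, -0.213,  0.   ]))]
[0.416  0.25   0.2957]
[array([0.473, 0.248, 0.158])] [array([0.463, 0.246, 0.158])]
knob 0.66 [0.682 0.187 0.217]
knob 0.6 [ 0.728 -0.277  0.217]
```

View pics/c8.png

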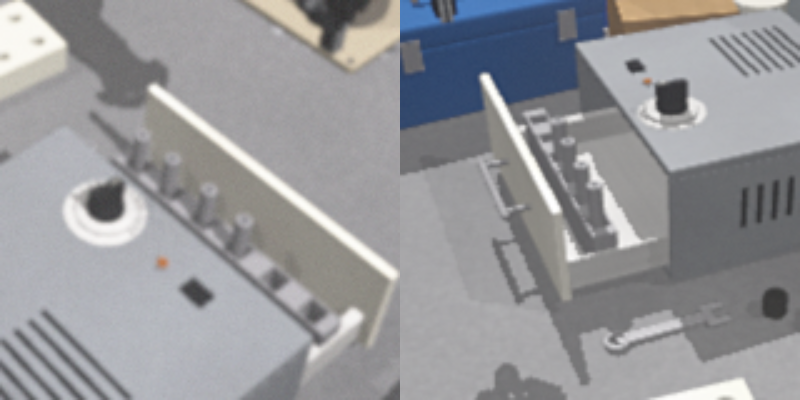

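All four pins stand upright in their pockets, in the left crop at (140,150) to (240,235), and the last two pockets are empty. Next I'll push the drawer panel with shut fingers above the handle.

```bash
python3 -m crank '[0,0,0.0527,0,-1,0,0,0.0527,0,-1,0,0,0.0527,0,-1,0,0,0.0527,0,-1,0,0,0.0527,0,-1,0,0,0,0,-1]'
python3 -m crank '[0,0.03,0,0,-1,0,0.025,0,0,-1,0,0.02,0,0,-1,0,0.02,0,0,-1,0,0.025,0,0,-1,0,0.025,0,0,-1,0,0.025,0,0,-1,0,0.025,0,0,-1,0,0.025,0,0,-1,0,0.025,0,0,-1]'
python3 -m crank '[0,0.007,0,0,-1,0,0,0,0,-1,0,0,0,0,-1]'
```

```text
clock: 33.33
position: [0.4124, 0.248, 0.1317]
eef_rot: [0.707, 0.707, -0.004, -0.001]
force: [-0.7, -0.6, -0.6]
finger_gap: 0.0002
gripper_force: 0.0
clock: 34.17
position: [0.5638, 0.2502, 0.1392]
eef_rot: [0.707, 0.707, 0.001, 0.0]
force: [0.0, 0.2, 0.4]
finger_gap: -0.0002
gripper_force: 0.0
clock: 34.42
position: [0.5663, 0.2504, 0.1381]
eef_rot: [0.707, 0.707, 0.0, -0.0]
force: [-0.4, 0.3, -0.2]
finger_gap: -0.0002
gripper_force: 0.0
```

Run:
```python
from h import *
cc=info("scene");cs=info("side");A=bot.capture("scene")
a=bot.landmark_of("scene","front_top");B=bot.capture("side");b=bot.landmark_of("side","front_top")
print([np.round(atz(ray(cc,m["xy"]),.158),3) for m in a[:2]],[np.round(atz(ray(cs,m["xy"]),.158),3) for m in b[:2]])
cv2.imwrite("pics/c9.png",np.hstack([cv2.resize(A[170:330,310:470],(400,400)),cv2.resize(B[90:250,200:360],(400,400))]))
```

```text
[array([0.475, 0.237, 0.158])] [array([0.472, 0.258, 0.158])]
```

View pics/c9.png

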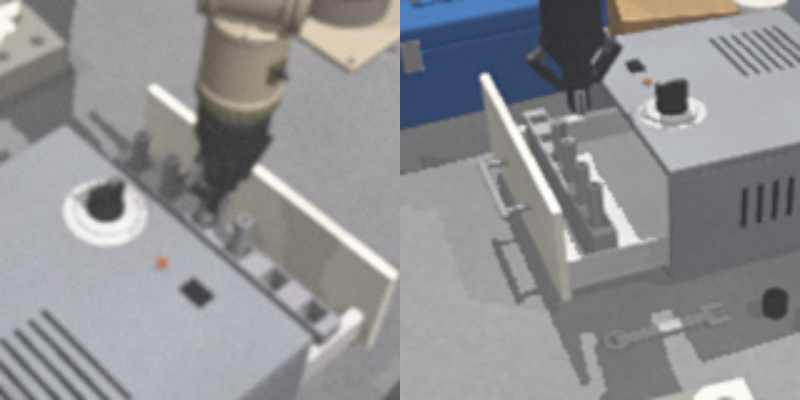

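The panel is still at x≈0.475, unmoved, and the gripper now appears above or inside the drawer behind it. I need to know the real fingertip position before moving again.

Run:
```python
from h import *
cc=info("scene");cs=info("side");s=bot.state();p=np.array(s["position"]);print(p,s["joint_pos"],s["force"],s["clock"])
for dz in(-.008,.03): print(dz,proj(cc,p+[0,0,dz]),proj(cs,p+[0,0,dz]))
t=lambda a,b:print("meas",tri([ray(cc,np.array(a)/[640,400]),ray(cs,np.array(b)/[640,400])]))
t((396,254),(272,133))   # tip guess
# panel top edge corners: scene crop(152,88),(395,275); side crop (485,75),(560,210)
t((310+152*.4,170+88*.4),(200+160*.4,90+210*.4))
t((310+395*.4,170+275*.4),(200+85*.4,90+75*.4))
cv2.imwrite("pics/w9.png",bot.capture("wrist"))
cw=info("wrist")
B=bot.capture("side")[90:190,220:320];A=bot.capture("scene")[200:300,350:450]
cv2.imwrite("pics/c10.png",np.hstack([cv2.resize(cv2.imread("pics/w9.png"),(640,400)) ]))
```

```text
[0.56592507 0.25036991 0.13777044] [-0.26355515  0.3765885  -0.28753363  1.55225002  0.11095517  1.22853667
 -0.56860589] [-0.53041278  0.46085182  0.56414021] 34.6167
-0.008 [395.66048384 262.84973724] [272.52170986 144.59649783]
0.03 [397.20403    254.26524992] [271.62167357 134.67711059]
meas (array([0.56933326, 0.2504288 , 0.17262237]), np.float64(0.0016801237064963262))
meas (array([0.47955582, 0.05668593, 0.157679  ]), np.float64(0.0006811107725868698))
meas (array([0.47901764, 0.4263587 , 0.15731588]), np.float64(0.0008684652674402172))
```

View pics/w9.png

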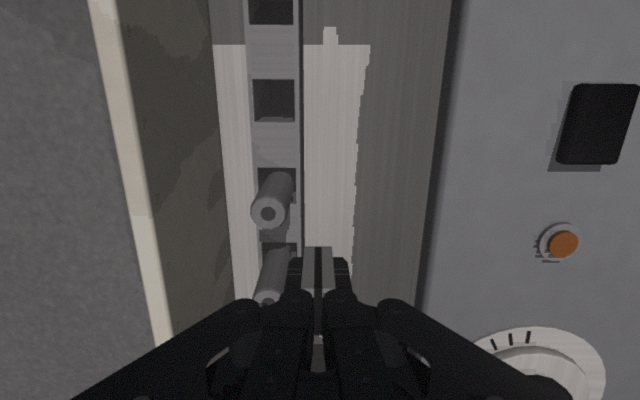

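The wrist view shows the shut fingers inside the drawer beside the pins, touching nothing. The pins still stand at (268,210) and (268,297). The triangulated fingertip z of about 0.172 says the tips sit roughly 35 mm above where I assumed, so the fingers passed over the 158 mm panel. I'll back out upwards and check that offset.

```bash
python3 - <<'E'
from h import *
cw=info("wrist");cs=info("side");cc=info("scene");p=np.array(bot.state()["position"])
for dz in(-.008,0,.02,.035):print(dz,proj(cw,p+[0,0,dz]))
r=ray(cw,(318/640,247/400))
print(tri([r,ray(cs,(272.8/640,134.8/400))]),tri([r,ray(cc,(396/640,254/400))]))
E
python3 -m crank '[0,0,-0.03,0,-1,0,0,-0.04,0,-1,0,0,-0.03,0,-1,0,-0.0396,0,0,-1,0,-0.0396,0,0,-1,0,-0.0396,0,0,-1,0,-0.0396,0,0,-1,0,-0.0396,0,0,-1,0,-0.0396,0,0,-1,0,-0.0396,0,0,-1]'
python3 -m crank '[0,0,0.05,0,-1,0,0,0.05,0,-1,0,0,0.04,0,-1,0,0,0,0,-1,0,0,0,0,-1]'
python3 - <<'E'
from h import *
p=np.array(bot.state()["position"]);cs=info("side");cw=info("wrist")
for dz in(-.008,0,.02,.035):print(dz,proj(cw,p+[0,0,dz]),proj(cs,p+[0,0,dz]))
A=bot.capture("side")[80:200,190:310];B=bot.capture("wrist")[:,120:520]
cv2.imwrite("pics/c11.png",np.hstack([cv2.resize(A,(400,400)),B]))
E
```

```text
-0.008 [315.6942907  232.24952311]
0 [315.61994463 238.17410671]
0.02 [315.40516126 255.29003418]
0.035 [315.20989615 270.85056618]
(array([0.56960522, 0.2571538 , 0.16255802]), np.float64(0.002105037293868294)) (array([0.56733616, 0.25209764, 0.16410293]), np.float64(0.00568459045777038))
clock: 35.6
position: [0.3989, 0.25, 0.1974]
eef_rot: [0.707, 0.707, 0.0, 0.0]
force: [1.1, 0.8, -0.8]
finger_gap: 0.0002
gripper_force: 0.0
clock: 36.02
position: [0.3995, 0.2498, 0.1132]
eef_rot: [0.707, 0.707, -0.001, -0.0]
force: [1.0, 0.3, 0.9]
finger_gap: -0.0002
gripper_force: 0.0
-0.008 [315.68966869 232.24968822] [224.53613351 161.5497376 ]
0 [315.59011812 238.18477534] [224.1486172  159.49368419]
0.02 [315.30253884 255.32991015] [223.16592618 154.27979993]
0.035 [315.04111768 270.91552947] [222.41558708 150.29871011]
```

View pics/c11.png

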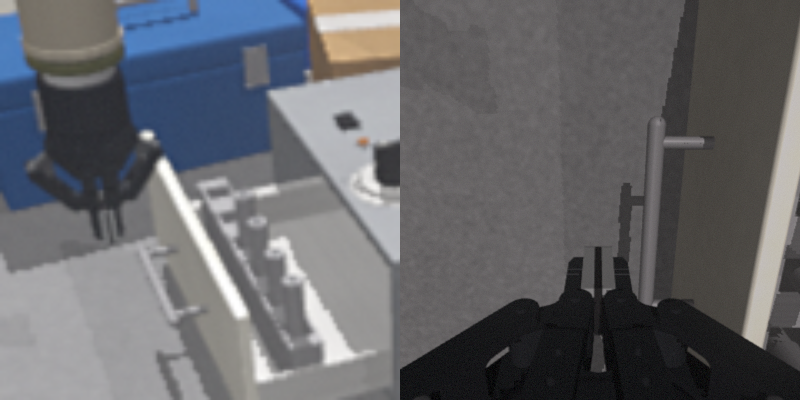

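Side crop: the fingertips at (108,242) are about 25 mm above the reported TCP, so they now stand at z≈0.138, below the panel top and above the handle at (170,285). The knuckles spread wide along x. I'll turn the tool 90°, which also suits the knob, and then push.

```bash
python3 -m crank '[0,0,0,-1,-1,0,0,0,-1,-1,0,0,0,-1,-1,0,0,0,-1,-1,0,0,0,-1,-1,0,0,0,-1,-1,0,0,0,-1,-1,0,0,0,-1,-1,0,0,0,-1,-1,0,0,0,-1,-1]'
python3 -m crank '[0,0,0,-1,-1,0,0,0,-1,-1,0,0,0,-1,-1,0,0,0,-1,-1,0,0,0,-1,-1,0,0,0,0,-1,0,0,0,0,-1]'
python3 - <<'E'
from h import *
s=bot.state();print(R.from_quat(s["eef_rot"]).as_matrix().round(3),s["joint_pos"].round(3) if hasattr(s["joint_pos"],"round") else s["joint_pos"])
E
```

```text
clock: 36.95
position: [0.4012, 0.2508, 0.1153]
eef_rot: [0.256, 0.967, 0.001, 0.001]
force: [0.4, -0.2, -1.0]
finger_gap: 0.0004
gripper_force: 0.0
clock: 37.53
position: [0.4009, 0.2506, 0.1147]
eef_rot: [0.002, 1.0, 0.001, 0.001]
force: [0.6, -0.4, -0.4]
finger_gap: -0.0003
gripper_force: 0.0
[[-1.     0.003  0.002]
 [ 0.003  1.     0.001]
 [-0.002  0.001 -1.   ]] [-0.224  0.098 -0.45   1.944  0.048  1.107  0.874]
```

The tool x axis now points along world -X. Next I push.

```bash
python3 -m crank '[-0.035,0,0,0,-1,-0.035,0,0,0,-1,-0.02,0,0,0,-1,-0.015,0,0,0,-1,-0.015,0,0,0,-1,-0.015,0,0,0,-1,-0.015,0,0,0,-1]'
python3 - <<'E'
from h import *
cc=info("scene");cs=info("side");A=bot.capture("scene");B=bot.capture("side")
for c,ci in(("scene",cc),("side",cs)): print([np.round(atz(ray(ci,m["xy"]),.158),3) for m in bot.landmark_of(c,"front_top")[:2]])
E
python3 -m crank '[-0.02,0,0,0,-1,-0.02,0,0,0,-1,-0.02,0,0,0,-1,-0.02,0,0,0,-1]'
python3 - <<'E'
from h import *
cc=info("scene");cs=info("side");A=bot.capture("scene");B=bot.capture("side")
for c,ci in(("scene",cc),("side",cs)): print([np.round(atz(ray(ci,m["xy"]),.158),3) for m in bot.landmark_of(c,"front_top")[:2]])
E
```

```text
clock: 38.12
position: [0.4894, 0.25, 0.1137]
eef_rot: [0.001, 1.0, -0.001, -0.001]
force: [-6.9, -2.4, 5.2]
finger_gap: -0.0002
gripper_force: 3.3
[array([0.5  , 0.232, 0.158])]
[array([0.504, 0.253, 0.158])]
clock: 38.65
position: [0.5363, 0.2507, 0.1135]
eef_rot: [-0.0, 1.0, -0.0, -0.001]
force: [-8.2, -0.8, 4.7]
finger_gap: -0.0004
gripper_force: 4.3
[array([0.553, 0.241, 0.158]), array([ 0.61 , -0.099,  0.158])]
[array([0.587, 0.269, 0.158]), array([0.56 , 0.262, 0.158])]
```

```bash
python3 -m crank '[-0.015,0,0,0,-1,-0.015,0,0,0,-1,-0.015,0,0,0,-1,-0.01,0,0,0,-1]'
python3 -m crank '[-0.01,0,0,0,-1,-0.01,0,0,0,-1]'
python3 -m crank '[-0.01,0,0,0,-1]'
```

```text
clock: 39.18
position: [0.5709, 0.2506, 0.1134]
eef_rot: [-0.0, 1.0, 0.0, -0.0]
force: [-5.9, 0.5, 3.1]
finger_gap: 0.0001
gripper_force: 2.4
clock: 39.35
position: [0.5829, 0.2506, 0.1135]
eef_rot: [-0.0, 1.0, 0.0, -0.0]
force: [-4.7, -0.0, 3.3]
finger_gap: 0.0001
gripper_force: 2.6
clock: 39.43
position: [0.5891, 0.2505, 0.1135]
eef_rot: [-0.0, 1.0, 0.0, -0.0]
force: [-4.6, 0.6, 2.7]
finger_gap: 0.0
gripper_force: 1.6
```

```bash
python3 -m crank '[-0.01,0,0,0,-1]' | sed -n 2p\;4p
python3 -m crank '[-0.008,0,0,0,-1]'| sed -n 2p\;4p
python3 -m crank '[-0.006,0,0,0,-1,0,0,0,0,-1]'| sed -n 2p\;4p
python3 - <<'E'
from h import *
A=bot.capture("scene");B=bot.capture("side")
cv2.imwrite("pics/c12.png",np.hstack([cv2.resize(A[170:330,310:470],(400,400)),cv2.resize(B[90:250,200:360],(400,400))]))
E
```

```text
position: [0.5928, 0.2506, 0.1133]
force: [-42.1, -9.1, 31.1]
position: [0.5925, 0.2505, 0.1134]
force: [-62.0, -12.6, 38.8]
position: [0.5923, 0.2504, 0.1134]
force: [-61.4, -14.0, 39.6]
```

View pics/c12.png

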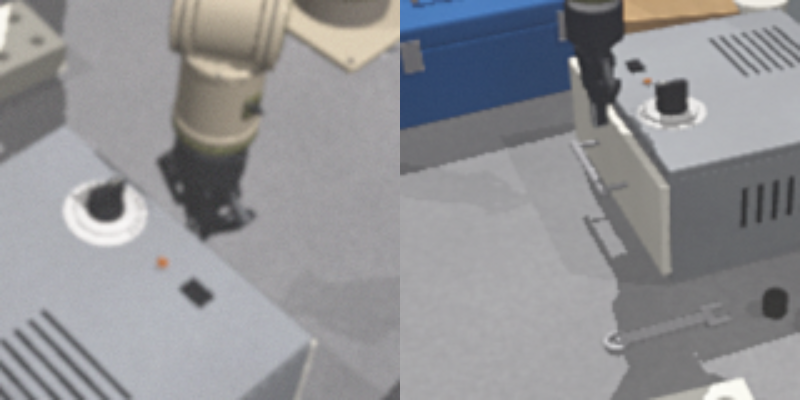

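The panel is flush with the cabinet in both crops, and the force rose sharply at the stop, so the drawer is home. I'll back off, rise and look at the knob.

```bash
python3 -m crank '[0.024,0,0,0,-1,0.03,0,0,0,-1,0.03,0,0,0,-1,0,0,-0.06,0,-1,0,0,-0.06,0,-1,0,0,-0.06,0,-1,0,0,-0.06,0,-1,0,0,-0.06,0,-1]'
python3 -m crank '[-0.035,-0.035,0,0,0,-0.035,-0.035,0,0,0,-0.03,-0.035,0,0,0,0,0,0,0,0,0,0,0,0,0,0,0,0,0,0]'
python3 - <<'E'
from h import *
cs=info("side");cc=info("scene");cw=info("wrist");I=bot.capture("wrist");bot.capture("side");bot.capture("scene")
cv2.imwrite("pics/w13.png",I);rs={}
for c,ci in(("wrist",cw),("side",cs),("scene",cc)):
    for n,z in(("front_top",.158),("timer_grip",.217)):
        for m in bot.landmark_of(c,n)[:1]: print(c,n,round(m["conf"],2),np.round(np.array(m["xy"])*[640,400]),np.round(atz(ray(ci,m["xy"]),z),4)); rs[c,n]=ray(ci,m["xy"])
print(tri([v for k,v in rs.items() if k[1]=="timer_grip"]))
E
```

```text
clock: 40.53
position: [0.5537, 0.2495, 0.2955]
eef_rot: [0.0, 1.0, 0.0, 0.001]
force: [0.1, 0.1, -0.7]
finger_gap: 0.0002
gripper_force: 0.0
clock: 41.03
position: [0.6132, 0.1874, 0.2933]
eef_rot: [0.0, 1.0, 0.0, 0.0]
force: [-0.6, 0.7, -0.3]
finger_gap: 0.0424
gripper_force: 0.0
wrist timer_grip 0.68 [304. 260.] [0.6743 0.1761 0.217 ]
side front_top 0.69 [282. 135.] [0.6031 0.251  0.158 ]
side timer_grip 0.61 [309. 123.] [0.6767 0.1915 0.217 ]
scene front_top 0.4 [276. 149.] [ 0.5385 -0.3666  0.158 ]
scene timer_grip 0.56 [354. 248.] [0.6737 0.1861 0.217 ]
(array([0.67322565, 0.18172538, 0.21920718]), np.float64(0.005504273109825176))
```

View pics/w13.png

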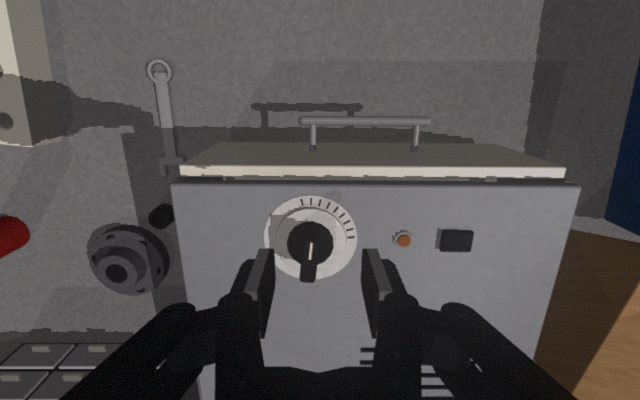

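The knob's bar runs almost along world x, centred at about (310,262), and the panel sits flush at rows 165–180. I'll go over the knob, come part way down and check the tip height from the side.

```bash
python3 -m crank '[-0.0343,-0.002,0,0,0,-0.0343,-0.002,0,0,0,-0.0343,-0.003,0,0,0,0,0,0.04,0,0,0,0,0.04,0,0,0,0,0.04,0,0,0,0,0.035,0,0,0,0,0,0,0,0,0,0,0,0]' 60
python3 - <<'E'
from h import *
p=np.array(bot.state()["position"]);cs=info("side");cc=info("scene")
A=bot.capture("scene")[190:290,300:400];B=bot.capture("side")[70:170,260:360]
for dz in(-.008,.0,.03):print(proj(cc,p+[0,0,dz])-[300,190],proj(cs,p+[0,0,dz])-[260,70])
cv2.imwrite("pics/c14.png",np.hstack([cv2.resize(A,(400,400)),cv2.resize(B,(400,400))]))
E
```

```text
clock: 42.23
position: [0.6744, 0.1827, 0.1998]
eef_rot: [-0.0, 1.0, -0.0, -0.001]
force: [-0.2, 0.7, 0.4]
finger_gap: 0.0429
gripper_force: 0.0
[52.23102108 63.50449752] [49.44045229 61.01598014]
[52.36986402 61.60517284] [49.3970445  58.81471248]
[52.90182669 54.32810249] [49.23104766 50.39678741]
```

View pics/c14.png

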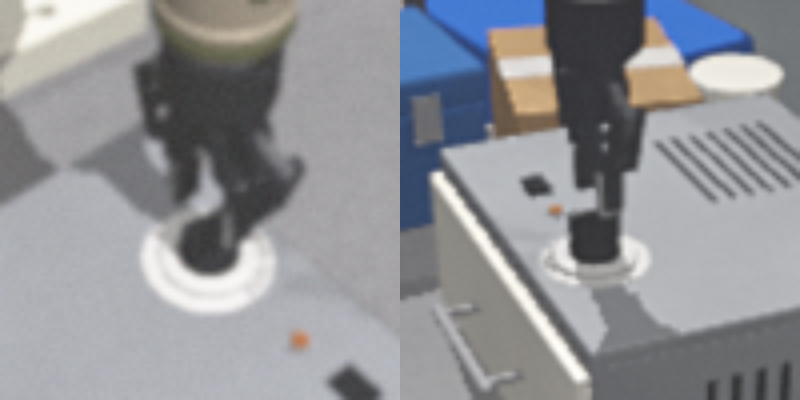

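The near fingertip in the side crop at (608,213) is just at the knob's top, so the tips are at z≈0.23. I'll lower 28 mm in steps, then close.

```bash
python3 -m crank '[0,0,0.015,0,0,0,0,0.015,0,0,0,0,0,0,0]' 60|sed -n 2p\;4p
python3 -m crank '[0,0,0.01,0,0,0,0,0.007,0,0,0,0,0,0,0]'|sed -n 2p\;4p
python3 -m crank '[0,0,0,0,-1,0,0,0,0,-1,0,0,0,0,-1,0,0,0,0,-1,0,0,0,0,-1]'
```

```text
position: [0.6742, 0.1827, 0.1804]
force: [-0.4, -0.2, -0.6]
position: [0.6744, 0.1827, 0.1709]
force: [-0.3, 0.9, -0.5]
clock: 43.25
position: [0.6756, 0.1802, 0.1728]
eef_rot: [0.001, 1.0, -0.001, 0.0]
force: [-1.9, -6.8, 2.6]
finger_gap: 0.0128
gripper_force: 59.6
```

```bash
python3 -m crank '[0,-0.004,0,0,-1,0,0,0,1,-1,0,0,0,1,-1,0,0,0,1,-1,0,0,0,1,-1,0,0,0,1,-1]'
python3 -m crank '[0,0,0,1,-1,0,0,0,1,-1,0,0,0,1,-1,0,0,0,1,-1]'
python3 -m crank '[0,0,0,1,-1,0,0,0,1,-1,0,0,0,0,-1]'
python3 -c "
from workcell import bot
print(bot.state()['moment'],bot.state()['joint_pos'])"
```

```text
clock: 43.75
position: [0.6749, 0.1775, 0.1728]
eef_rot: [0.262, 0.965, -0.002, 0.0]
force: [-5.5, -10.4, 5.5]
finger_gap: 0.013
gripper_force: 60.1
clock: 44.08
position: [0.6736, 0.1759, 0.1727]
eef_rot: [0.458, 0.889, -0.003, -0.0]
force: [-15.4, -14.7, 10.3]
finger_gap: 0.0126
gripper_force: 60.9
clock: 44.33
position: [0.6726, 0.1753, 0.1727]
eef_rot: [0.549, 0.836, -0.004, -0.001]
force: [-18.6, -16.4, 12.5]
finger_gap: 0.0128
gripper_force: 61.2
[-3.42610091  3.95907753  0.06152795] [-0.24804906  0.51157495 -0.11152866  1.27725875  0.06023515  1.36366727
  0.05039352]
```

```bash
cat > m.py <<'E'
from workcell import bot
import math
s=bot.state();q=s["eef_rot"];print("angle",round(2*math.degrees(math.atan2(q[0],q[1])),1),"F",s["force"].round(1),"M",s["moment"].round(2),s["finger_gap"])
E
python3 -m crank '[-0.0033,-0.0069,0,0,-1,0,0,0,0,-1]' >/dev/null; python3 m.py
python3 -m crank '[0,0,0,1,-1,0,0,0,0,-1]' >/dev/null; python3 m.py
python3 -m crank '[0,0,0,1,-1,0,0,0,0,-1]' >/dev/null; python3 m.py
python3 -m crank '[0,0,0,0.7,-1,0,0,0,0,-1]' >/dev/null; python3 m.py
```

```text
angle 66.1 F [ 1.5 -6.3  1.8] M [-1.24 -0.37 -0.06] 0.012502621803218124
angle 72.4 F [-2.3 -7.9  5.2] M [-1.62  0.49 -0.03] 0.012811100202889033
angle 78.4 F [-6.2 -9.   7.4] M [-1.86  1.25  0.03] 0.013026661366016662
angle 82.4 F [ -6.6 -10.1   6.8] M [-2.15  1.46  1.25] 0.012884443177206384
```

The moment jumped to 1.25 N·m at about 82°, which is the stop. I'll nudge once more, then release, rise and verify.

```bash
python3 -m crank '[0,0,0,0.3,-1,0,0,0,0,-1]' >/dev/null; python3 m.py
python3 -m crank '[0,0,0,0,0,0,0,0,0,0,0,0,0,0,0,0,0,-0.03,0,0,0,0,-0.05,0,0,0,0,-0.06,0,0,0,0,-0.06,0,0,0,0,0,0,0]'
python3 -m crank '[0.05,0,0,0,0,0.05,0,0,0,0,0.05,0,0,0,0,0,0,0,0,0,0,0,0,0,0]'
python3 - <<'E'
from h import *
cs=info("side");cc=info("scene");A=bot.capture("scene");B=bot.capture("side")
for c,ci in(("side",cs),("scene",cc)):
    for n,z in(("front_top",.158),("block",0)):
        print(c,n,[(round(m["conf"],2),np.round(atz(ray(ci,m["xy"]),z),3)) for m in bot.landmark_of(c,n)[:1]])
cv2.imwrite("pics/c15.png",np.vstack([np.hstack([cv2.resize(A[150:310,240:440],(400,320)),cv2.resize(B[80:180,220:345],(400,320))]),np.hstack([cv2.resize(A[100:260,200:400],(400,280)),cv2.resize(B[190:340,230:430],(400,280))])]))
E
```

```text
angle 84.0 F [ -7.3 -10.5   8.2] M [-2.27  1.6   1.84] 0.012667252729330588
clock: 45.83
position: [0.674, 0.1783, 0.3008]
eef_rot: [0.669, 0.743, 0.005, 0.003]
force: [-0.2, 0.1, 1.2]
finger_gap: 0.0428
gripper_force: 0.0
clock: 46.25
position: [0.6615, 0.2696, 0.2914]
eef_rot: [0.667, 0.745, 0.0, -0.001]
force: [1.0, -0.2, -0.1]
finger_gap: 0.0426
gripper_force: 0.0
side front_top []
side block [(0.7, array([ 0.505, -0.215,  0.   ]))]
scene front_top []
scene block [(0.89, array([ 0.509, -0.221,  0.   ]))]
```

View pics/c15.png

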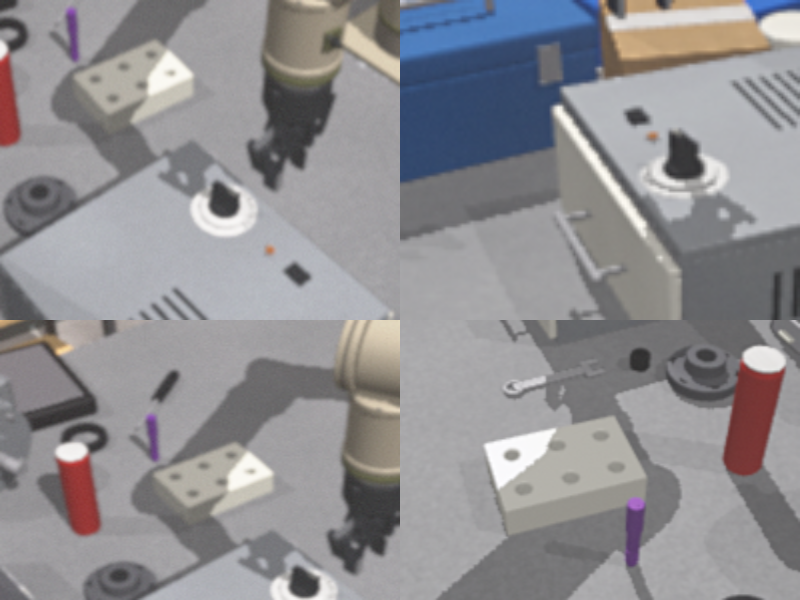

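All six holes are empty, the drawer is flush, the knob's bar is turned across to its stop, and the purple pin and other things stand as they were. The arm is clear, so I'll hand in.

```bash
python3 -c "
from workcell import bot
print(bot.close_job())"
```

```text
the job is handed in; nothing more can be done
None
```

The job is handed in at about 46 s: all four pins stand in their own rack pockets, the drawer is home against its stop, the timer knob is turned clockwise to its stop, and the other things were left where they were; the hand-in call gave no verdict.

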